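# Seat a notched scraper blade on the locating pin of a grinding jig

### The job

Take the notched scraper blade off its wooden block and lay it in the grinding jig, notch towards the end stop: feel for the jig's small locating pin, slide the notch over it until the blade lies flat on both rests with its end fully home against the stop, and let go. Work gently: never press the blade against the jig with more than about 35 N. Then swing the keeper fully across the blade to lock it in, and leave the other things on the bench where they are.

Things in the scene. Friction and masses are not known exactly. Their poses are not given: they have to be found in the camera images.
- blade_center (a point): (sizes in mm) notched steel scraper blade, 140 (x) x 50 (y) x 5 thick, 0.26 kg; point at its centre, half-way up. Square +x end with an open notch in its middle, 8.5 wide, 14 deep; last 10 at the -x end is the cutting edge, 3 thick. Starts on a wooden block 70 x 32 x 32 high, about centred and along it: both long edges overhang and can be gripped across the 50 width.
- holder: grey-painted steel grinding jig, fixed; origin: centre of its underside on the bench; +x towards its end stop, z up. Base 190 x 90 x 8. Two steel rests, tops 32 above the bench, 66 wide, at x -70 to -40 and +40 to +70; open gap between them for fingers. A blade fully home has its centre at x = 0, its notched +x end on the stop, 34.5 above the bench.
- pin_slot (a point): middle of the cross slot in the far rest's top, at jig x = +61, y = 0 (not the pin). The steel locating pin, 6 diameter, 9 above the rest, stands in it at any y from -12 to +12 (differs each time, clamped tight, not reported). A blade off its line is stopped by it about 12 short of home, or lies up on it; a blade home has its y within about 1 of the pin's.
- stop_face (a point): middle of the end stop's face at rest height, jig x = +70: an upright wall 66 wide, its top 44 above the bench.
- keeper (a joint): keeper angle, rad: 0 open (bar along the jig's -x, clear of the blade), 1.57 fully closed (bar along the jig's -y, across the blade over the near rest). Turns counter-clockwise seen from above, stays where left, needs about 1.5 N at its grip; starts at 0 to 0.35. Bar 14 wide, 6 thick, underside 40 above the bench, 3 over a seated blade.
- keeper_grip (a point): on the axis of the keeper's upright round steel grip, 12 diameter, from 46 to 80 above the bench, 45 from the pivot; this point is 66 above the bench.
- keeper_pivot (a point): the keeper's vertical pivot axis, at jig x = -55, y = +52, given 66 above the bench.
- blank: bystander: a similar flat blade without a notch, 115 x 50 x 5, on a second wooden block; origin at its underside. Leave it.
- screwdriver: bystander: screwdriver lying on the bench.
- wrench: bystander: wrench lying on the bench.
- hammer: bystander: hammer lying on the bench.
- coupling: bystander: short brass pipe coupling, 40 diameter, 35 high.
- pipe_end: bystander: upright white pipe offcut, 50 diameter, 70 high.
- paste_tin: bystander: green tin, 64 diameter, 60 high.
- file: bystander: flat file with a wooden handle.
There are look-alikes about, which are no part of the job. Leave any red look-alike of the part that bears blade_center alone.

How it is judged:
By the outcome, as a careful person would: the job done as asked, in the order asked, and still so for the second after the job is handed in, with the robot touching nothing.
It also fails if it takes over 72 s, if anything falls off the work surface, if the arm or the gripper's body presses on something with over 40 N, if the wrist force passes 120 N, or if a joint passes its speed limit or range.

### The arm

A 6-joint arm with a two-finger parallel gripper is mounted at the origin on the work surface. World frame = base frame: x ahead of the robot, y to its left, z up, the work surface at z = 0. Lengths are in mm, angles in rad, forces in N, time in s.
With the tool pointing down it reaches from about 350 to 850 mm from the base axis. Payload 8.1 kg.
Tool frame: the origin (TCP) lies midway between the tips of the shut fingers; the grasp point (between the pads) lies 19 mm behind it (grip_point_offset is the z of the grasp point in the tool frame, in mm); z points along the fingers, x is the direction in which the jaws open and shut, and the axes are right-handed (so a half turn about z gives the same grasp; the last joint's range is limited). The gripper opens to 85 mm and grips with 20 to 120 N. Pads are 22 mm wide; open, the fingers measure 114 mm over their backs; the gripper's body (76 mm by 85 mm) begins 54 mm behind the grasp point. The pads swing forward as they close: fully open they stand 13 mm farther back than shut.
Start: joints at [1.192, 0.13, 1.488, -0, 1.523, -0.085], TCP at [173.733, 574.301, 231.292] pointing down, gripper open.
Joint ranges: [-2.96, 2.96], [-0.89, 2.26], [0.02, 2.5], [-1.34, 4.48], [0, 2.73], [-2.66, 2.66]. Speed limits (rad/s): [2.39, 2.39, 2.79, 3.14, 3.14, 3.14].

### API

Orientations are given as a unit quaternion [w, x, y, z].
In Python, from station import read_state, read_camera, camera_model, hand_in, grip_point_offset gives the robot as it stands.
- The arm moves only by the tool send_rows, never from a script. Its argument "rows" is a list of rows, each a list of 7 numbers: the turn, a rotation vector about the tool's x, y, z in rad, then the shift along the tool's x, y, z in mm, then the opening, from 0 (shut) to 1 (fully open). In form: [[ax, ay, az, x, y, z, grip], ...]. A call has 1 to 10 rows; each row is the pose to reach, as a shift and turn from the pose measured when the call began, along the tool's axes at that moment; what a row does not reach only later rows make up. A row lasts 1/10 s, in which the tool goes at most 50 mm and 8.59 degrees, less where a joint would pass 70% of its speed; a pose out of reach is approached as far as the arm can. A call with a gripper value outside its range is refused whole. The fingers move at their own pace and stop on an object; the grip force is fixed at half the most. Time passes only in rows, so rows that repeat a pose let the fingers close. It gives the time, the measured TCP pose, the force and the opening at its end, in the units of the state.
- read_state(): the state, without advancing time (a new reading comes with each control period).
- read_camera(name): name is "side" or "top" or "wrist"; returns the picture (420x560x3 uint8, blue, green, red); there is no depth.
- camera_model(name): a dict with "fov_y" (degrees; the focal length in pixels is half the picture's height over the tangent of half this angle, whatever the lens; pixels are square), "cx", "cy" (the principal point, pixels), "R" (3x3) and "t" (3): a world point X has camera coordinates R X + t; the wrist camera has in their place "hand_eye" (4x4, takes a point from camera to tool coordinates, whose origin is the TCP and whose axes are the tool frame's). Camera axes: x right, y down, z forward; pixel columns grow to the right and rows downward; lengths in mm; the calibration is good to about 2 mm. The wrist camera is an equidistant fisheye: a pixel r from the principal point sees the ray r / f radians off the axis. A picture is of the moment at which its call begins: read the wrist's pose just before it. camera_model takes no time and is no camera call.
- hand_in(): hands the job in, once; it reports no verdict.
The state is a dict: "time_s": time; "joint_pos": joint angles; "qd": joint speeds; "joint_efforts": joint torques, N m; "tool_pos": TCP position; "tool_rot": TCP orientation; "force": force on the tool from outside, world axes, zero at the start; "moment": the same for the moment, N m; "width": finger opening in mm.
Only numpy, scipy, OpenCV 4.12 (cv2) and the standard library are available. Lean on these libraries where they do the work, as an engineer would, in place of code of your own. Each camera call takes 0.05 s, during which the arm holds its last target.

## Working session

There is one attempt and no reset: what is moved stays moved. The work goes in short steps, Python scripts to look and compute and a tool call to move; the robot and the scene stay as the last step left them, time stands still between calls to the robot, and variables do not carry over. Pictures are saved under pics/ and viewed, and the job is handed in when it is done.

Besides the shell and the picture viewer there is one more tool, called after "Emit:" in YAML: its name, and indented under it one key for each argument. send_rows: Moves the arm, as the interface text tells. Its arguments: {"type":"object","properties":{"rows":{"type":"array"}},"required":["rows"]}

```bash
ls; mkdir -p pics
python3 - <<'E'
from station import *
import cv2,json
s=read_state(); print(s)
for n in("side","top","wrist"):
    im=read_camera(n); cv2.imwrite(f"pics/{n}0.png",im)
    print(n,{k:(v.tolist() if hasattr(v,'tolist') else v) for k,v in camera_model(n).items()})
print(grip_point_offset if not callable(grip_point_offset) else grip_point_offset())
E
```

```text
pics
{'time_s': 0.0, 'joint_pos': array([ 1.19161094e+00,  1.31147007e-01,  1.48927320e+00,  1.06237863e-05,
        1.52301204e+00, -8.54159215e-02]), 'qd': array([-2.17334243e-04,  2.11513995e-03,  6.07479110e-04, -5.11879572e-04,
        8.25153240e-05, -2.77654272e-05]), 'joint_efforts': array([-1.06146524e-04, -5.69419134e+01, -5.00545549e+01, -3.45280148e-05,
        1.49911753e-02,  1.04843596e-05]), 'tool_pos': array([173.517309 , 573.7881712, 230.2562332]), 'tool_rot': array([ 4.78679445e-04,  8.02982458e-01,  5.96001951e-01, -7.85445729e-04]), 'force': array([-0.20434533,  0.85069242, -0.12200501]), 'moment': array([0.02292723, 0.00953806, 0.04765193]), 'width': 85.45907428451027}
side {'fov_y': 53.50797754895778, 'cx': 275.8970753135982, 'cy': 209.75082345621482, 'R': [[-0.9838227290662352, -0.1782241621143245, -0.018137966019139876], [-0.10830474553700391, 0.6723782038350254, -0.7322415128232964], [0.1426987031014274, -0.7184314156871425, -0.6808034819879659]], 't': [521.0956397624464, 124.70475612695847, 948.6446340685436]}
top {'fov_y': 51.531338175904324, 'cx': 285.6643594325799, 'cy': 207.5043531717708, 'R': [[0.021968912024166176, -0.9997241536948392, 0.008305626021678994], [-0.9867998084822327, -0.023016666372626827, -0.1603008766305401], [0.16044782604916435, -0.004674354311424821, -0.9870332545197594]], 't': [-23.83185361739914, 564.3474624891943, 986.888786749292]}
wrist {'fov_y': 65.70646984690485, 'cx': 283.0386296024124, 'cy': 210.14047224860016, 'hand_eye': [[0.9999999703257106, 0.00024313836298951692, -1.5241795759519724e-05, 0.5352561361237074], [-0.00022905398032490118, 0.9596913075169407, 0.2810561186145875, -70.54966060401314], [8.296294348944468e-05, -0.28105610678325316, 0.9596913347305938, -143.27343101321162], [0.0, 0.0, 0.0, 1.0]]}
-18.700000000000003
```

View pics/top0.png

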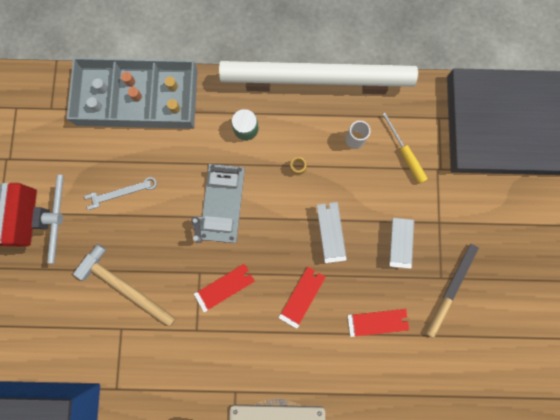

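View pics/side0.png

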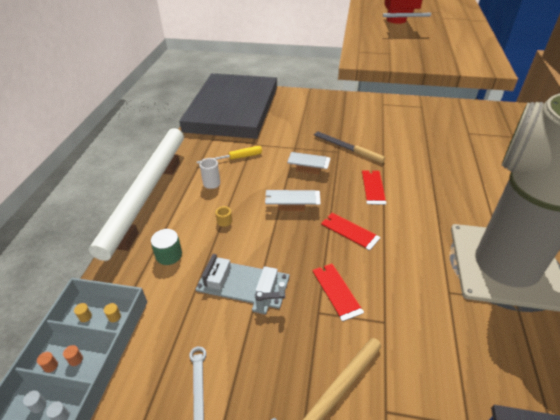

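View pics/wrist0.png

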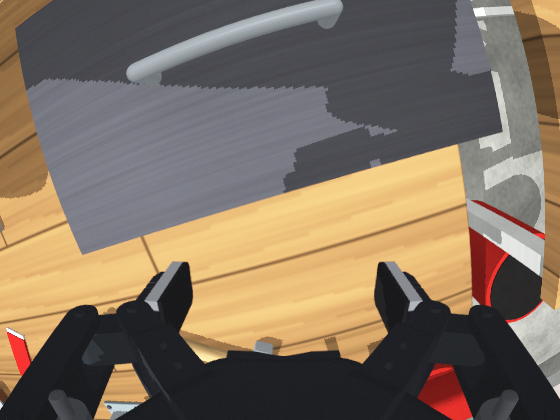

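```bash
cat > h.py <<'E'
import numpy as np, cv2
from station import *
from scipy.spatial.transform import Rotation as Rn
def K(m):
    m=camera_model(m) if isinstance(m,str) else m
    return 210/np.tan(np.radians(m['fov_y']/2)),m['cx'],m['cy']
def proj(name,X):
    m=camera_model(name);f,cx,cy=K(m);c=np.atleast_2d(X)@np.array(m['R']).T+np.array(m['t'])
    return np.c_[cx+f*c[:,0]/c[:,2],cy+f*c[:,1]/c[:,2]]
def unproj(name,px,z):
    m=camera_model(name);f,cx,cy=K(m);R=np.array(m['R']);t=np.array(m['t'])
    px=np.atleast_2d(px).astype(float);d=np.c_[(px[:,0]-cx)/f,(px[:,1]-cy)/f,np.ones(len(px))]@R
    o=-R.T@t; return o+d*((z-o[2])/d[:,2])[:,None]
def toolR(s):
    w,x,y,z=s['tool_rot'];return Rn.from_quat([x,y,z,w]).as_matrix()
def wcam(s):
    he=np.array(camera_model('wrist')['hand_eye']);R=toolR(s)
    return R@he[:3,:3], R@he[:3,3]+np.array(s['tool_pos'])
def wunproj(s,px,z):
    f,cx,cy=K('wrist');Rc,o=wcam(s);px=np.atleast_2d(px).astype(float)
    q=px-[cx,cy];r=np.linalg.norm(q,axis=1)+1e-9;th=r/f
    d=np.c_[q/r[:,None]*np.sin(th)[:,None],np.cos(th)]@Rc.T
    return o+d*((z-o[2])/d[:,2])[:,None]
def wproj(s,X):
    f,cx,cy=K('wrist');Rc,o=wcam(s);c=(np.atleast_2d(X)-o)@Rc
    r=np.linalg.norm(c[:,:2],axis=1)+1e-9;th=np.arctan2(r,c[:,2])
    return np.c_[cx+f*th*c[:,0]/r,cy+f*th*c[:,1]/r]
def crop(im,x0,y0,x1,y1,k,fn):
    cv2.imwrite(fn,cv2.resize(im[y0:y1,x0:x1],None,fx=k,fy=k,interpolation=cv2.INTER_CUBIC))
def move(s,dp,rv_world_z=0):  # world delta -> tool shift
    return toolR(s).T@np.array(dp)
E
python3 - <<'E'
from h import *
im=cv2.imread('pics/top0.png')
crop(im,185,155,265,255,6,'pics/c1.png'); crop(im,300,190,430,280,6,'pics/c2.png')
im=cv2.imread('pics/side0.png')
crop(im,190,240,300,320,7,'pics/c3.png')
E
```

```text
(no output)
```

View pics/c1.png

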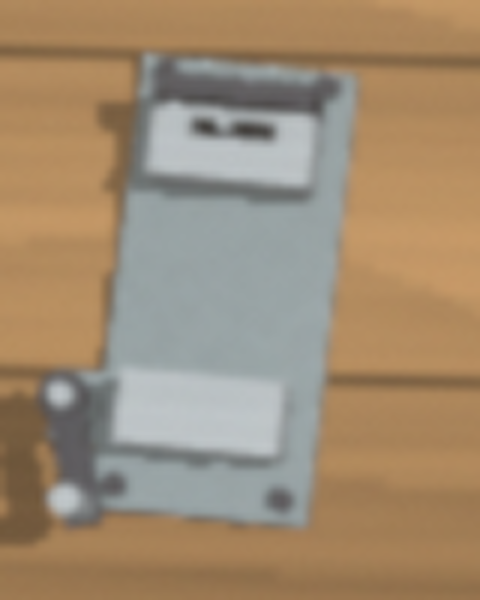

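View pics/c2.png

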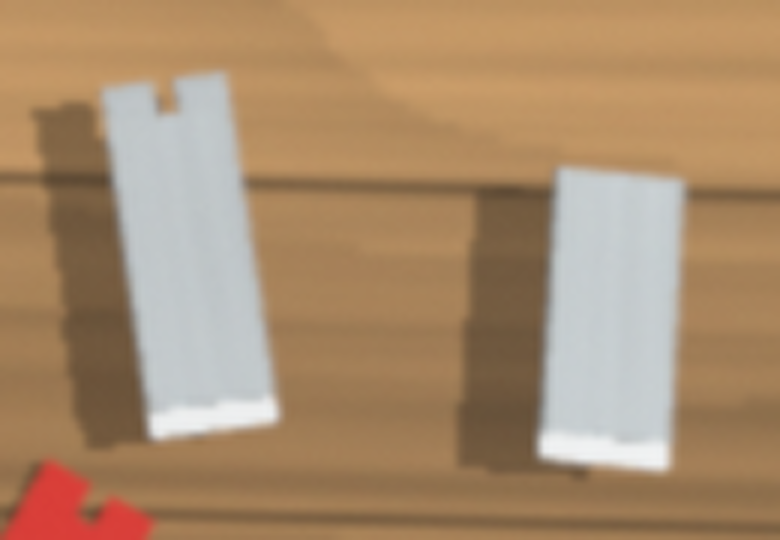

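View pics/c3.png

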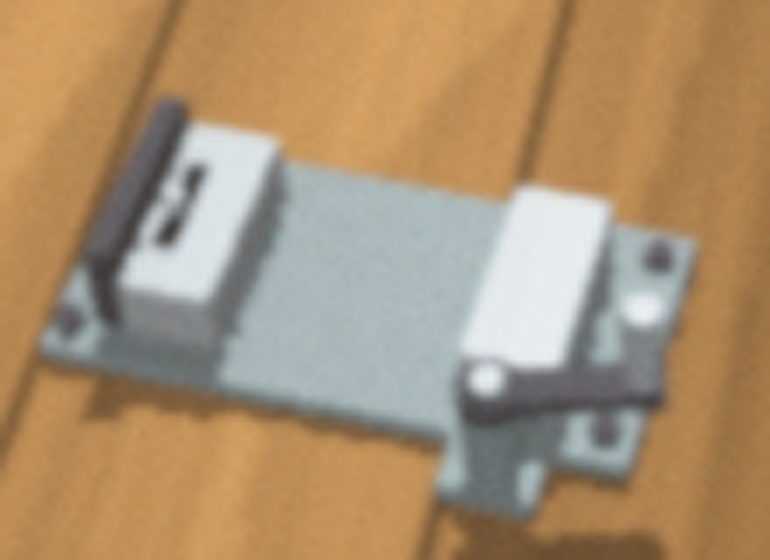

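```bash
cat > fit.py <<'E'
from h import *
from scipy.optimize import least_squares
def fit(obs,x0,pf):  # obs: list of (Xlocal, px); pf(worldX)->px
    L=np.array([o[0] for o in obs],float);P=np.array([o[1] for o in obs],float)
    def W(p):
        c,s=np.cos(p[2]),np.sin(p[2]);return np.c_[p[0]+c*L[:,0]-s*L[:,1],p[1]+s*L[:,0]+c*L[:,1],L[:,2]]
    r=least_squares(lambda p:(pf(W(p))-P).ravel(),x0,x_scale=[10,10,.1],loss='soft_l1')
    return r.x,(pf(W(r.x))-P).round(1)
E
cat > m1.py <<'E'
from fit import *
u=lambda a,x,y,k=6:((a[0]+.5)/k-.5+x,(a[1]+.5)/k-.5+y)
t=lambda a:u(a,185,155)
jo=[((95,45,8),t((142,53))),((95,-45,8),t((357,72))),((-95,-45,8),t((307,525))),
((40,33,32),t((145,177))),((40,-33,32),t((312,188))),((-40,33,32),t((120,368))),((-40,-33,32),t((286,380))),((-70,-33,32),t((280,458))),((-70,33,32),t((112,445)))]
p,r=fit(jo,[450,100,0],lambda X:proj('top',X));print('jig top',p,r.tolist())
sd=lambda a:u(a,190,240,7)
jo2=[((95,45,8),sd((42,352))),((-95,-45,8),sd((697,240))),((40,33,32),sd((207,302))),((40,-33,32),sd((280,138))),((-40,-33,32),sd((520,185))),((-70,-33,32),sd((612,200)))]
p2,r=fit(jo2,[450,100,0],lambda X:proj('side',X));print('jig side',p2,r.tolist())
b=lambda a:u(a,300,190)
bo=[((70,25,37),b((102,90))),((70,-25,37),b((226,72))),((-70,-25,35),b((280,420))),((-70,25,35),b((150,438)))]
q,r=fit(bo,[450,-100,0],lambda X:proj('top',X));print('blade',q,r.tolist())
def tojig(X,p=p):
    c,s=np.cos(p[2]),np.sin(p[2]);d=X[:,:2]-p[:2];return np.c_[c*d[:,0]+s*d[:,1],-s*d[:,0]+c*d[:,1]]
print('slot ends/gap',tojig(unproj('top',[t((192,126)),t((222,130)),t((232,128)),t((275,132))],32)))
print('pin in side', tojig(unproj('side',[sd((205,170)),sd((190,205)),sd((170,240)),sd((185,190))],32),p2))
print('keeper heads (z80)',tojig(unproj('top',[t((60,393)),t((66,498))],78)))
E
python3 m1.py
```

```text
jig top [ 5.79714913e+02  1.46092976e+02 -6.64770564e-02] [[-0.1, 0.2], [-0.0, 0.2], [0.2, 0.5], [0.1, -0.7], [-0.7, -0.1], [0.3, 0.0], [0.1, 0.5], [-0.3, -0.1], [0.2, -0.4]]
jig side [ 5.76317503e+02  1.50032344e+02 -6.58148163e-02] [[-0.7, -0.5], [0.3, -0.6], [0.3, 0.2], [-0.2, 0.4], [0.0, 0.0], [0.1, 0.3]]
blade [ 5.10366204e+02 -1.20402543e+02  1.53671804e-01] [[-0.0, -0.3], [-0.1, 0.0], [-0.3, 0.2], [0.4, 0.0]]
slot ends/gap [[ 60.95394715  16.47870141]
 [ 60.39895986   4.20401169]
 [ 61.58982158   0.26721221]
 [ 61.50965875 -17.24371323]]
pin in side [[ 58.99372196 -16.17914803]
 [ 58.77323058  -1.71846354]
 [ 60.07156891  12.77978382]
 [ 62.38308932  -7.05242068]]
keeper heads (z80) [[-57.39173413  46.55903254]
 [-96.9420729   39.43198281]]
```

```bash
cat > go.py <<'E'
import sys
from h import *
# usage: go.py x y z yaw_toolx  -> tool shift & az
s=read_state();R=toolR(s);x,y,z,w=map(float,sys.argv[1:5])
yaw=np.arctan2(R[1,0],R[0,0]);d=(w-yaw+np.pi)%(2*np.pi)-np.pi
Rt=np.array([[np.cos(w),np.sin(w),0],[np.sin(w),-np.cos(w),0],[0,0,-1]]).T.T
Rt=np.c_[[np.cos(w),np.sin(w),0],[np.sin(w),-np.cos(w),0],[0,0,-1]]
print('t',s['time_s'],'pos',s['tool_pos'].round(2),'yaw',round(yaw,4),'F',s['force'].round(1),'w',round(s['width'],1),'j',s['joint_pos'].round(2))
print('shift',(R.T@(np.array([x,y,z])-s['tool_pos'])).round(2),'rotvec',Rn.from_matrix(R.T@Rt).as_rotvec().round(4))
E
python3 go.py 548 150 130 -1.637; python3 go.py 548 150 130 -0.222
```

```text
t 0.15 pos [173.58 573.89 230.47] yaw 1.277 F [ 0.  -0.5  0.6] w 85.1 j [ 1.19  0.13  1.49 -0.    1.52 -0.09]
shift [-297.16  481.14  100.85] rotvec [2.100e-03 4.000e-04 2.914e+00]
t 0.15 pos [173.58 573.89 230.47] yaw 1.277 F [ 0.  -0.5  0.6] w 85.1 j [ 1.19  0.13  1.49 -0.    1.52 -0.09]
shift [-297.16  481.14  100.85] rotvec [1.000e-03 1.300e-03 1.499e+00]
```

Emit:
send_rows:
  rows:
    - [0,0,0.14,-20,35,0,1]
    - [0,0,0.28,-45,75,0,1]
    - [0,0,0.42,-70,115,0,1]
    - [0,0,0.56,-95,155,0,1]
    - [0,0,0.7,-120,195,0,1]
    - [0,0,0.84,-145,235,0,1]
    - [0,0,0.98,-170,275,0,1]
    - [0,0,1.12,-195,315,0,1]
    - [0,0,1.26,-220,355,0,1]
    - [0,0,1.4,-245,395,0,1]

```text
time_s: 1.15
tool_pos: [481.5, 223.3, 230.7]
tool_rot: [0.001, 0.998, -0.064, -0.0]
force: [0.3, 0.5, 0.3]
width: 85.3
```

```bash
python3 go.py 548 150 130 -1.637
```

```text
t 1.15 pos [481.54 223.29 230.65] yaw -0.1288 F [0.3 0.5 0.3] w 85.3 j [ 0.34 -0.06  1.68 -0.    1.52  0.47]
shift [ 75.37  64.01 100.7 ] rotvec [ 1.4000e-03 -6.0000e-04  1.5082e+00]
```

Emit:
send_rows:
  rows:
    - [0,0,0.15,9,8,10,1]
    - [0,0,0.3,18,16,20,1]
    - [0,0,0.45,27,24,30,1]
    - [0,0,0.6,36,31,40,1]
    - [0,0,0.75,44,38,50,1]
    - [0,0,0.9,52,45,60,1]
    - [0,0,1.05,60,52,70,1]
    - [0,0,1.2,68,58,80,1]
    - [0,0,1.35,75,64,90,1]
    - [0,0,1.5,75,64,100,1]

```text
time_s: 2.15
tool_pos: [548.0, 149.1, 129.9]
tool_rot: [-0.001, -0.686, 0.728, -0.0]
force: [1.0, 0.3, -0.6]
width: 85.3
```

Emit:
send_rows:
  rows:
    - [0,0,0,0,0,0,1]

```text
time_s: 2.25
tool_pos: [546.8, 148.7, 127.9]
tool_rot: [-0.002, -0.685, 0.729, 0.001]
force: [-0.8, -0.4, -0.5]
width: 85.2
```

Run:
```python
from h import *
import pickle
s=read_state();im=read_camera('wrist');pickle.dump(s,open('pics/s1.pkl','wb'));cv2.imwrite('pics/w1.png',im);print(s['tool_pos'],s['tool_rot'],s['qd'].round(3))
```

```text
[546.78688674 148.65714369 127.88702211] [-2.38188364e-03 -6.84686184e-01  7.28833792e-01  6.78335809e-04] [-0.01  -0.003 -0.019 -0.001  0.01  -0.119]
```

View pics/w1.png

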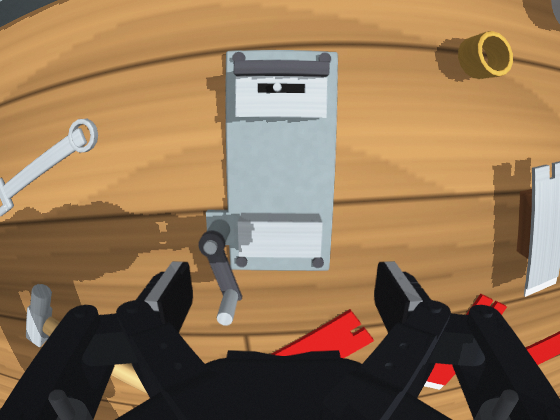

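Run:
```python
from h import *
im=cv2.imread('pics/w1.png')
crop(im,220,40,350,135,6,'pics/c4.png');crop(im,190,200,350,335,5,'pics/c5.png')
```

```text
(no output)
```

View pics/c4.png

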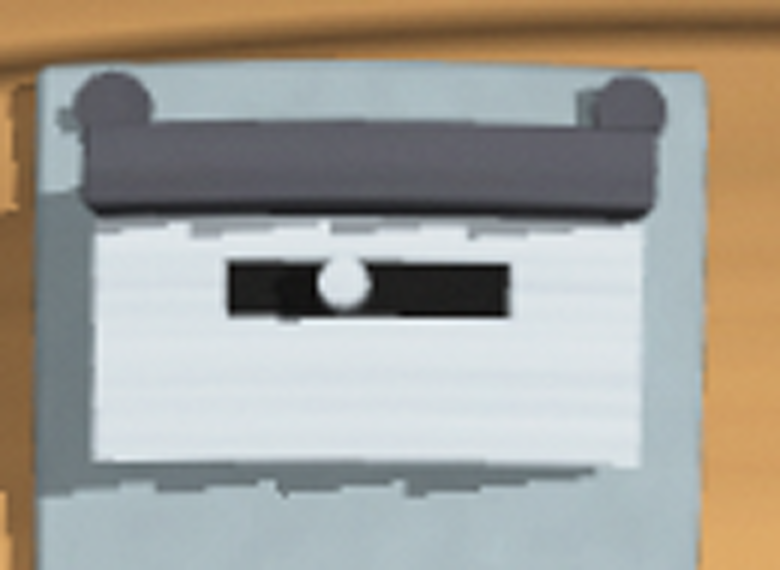

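View pics/c5.png

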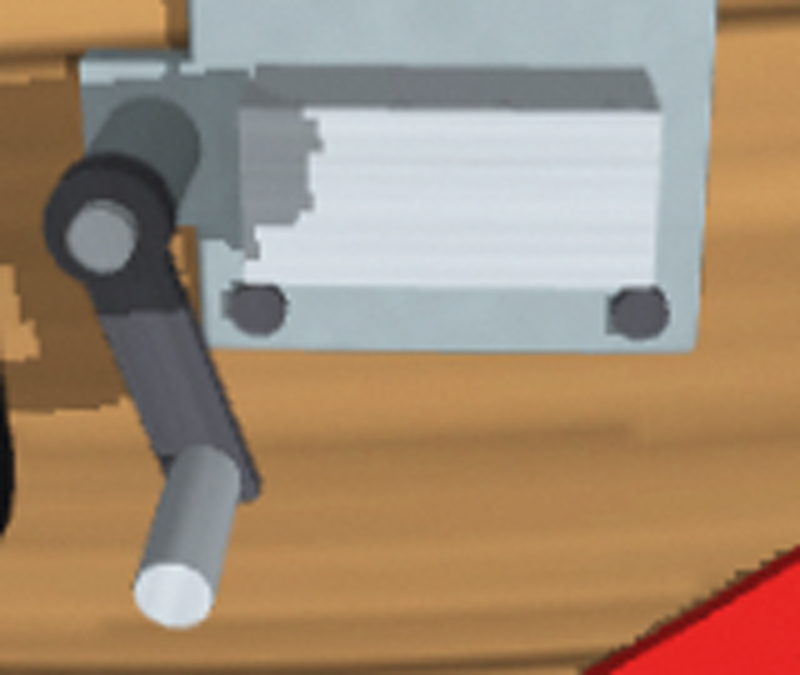

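```bash
cat > m2.py <<'E'
from fit import *
import pickle
s=pickle.load(open('pics/s1.pkl','rb'))
u=lambda a,x,y,k:((a[0]+.5)/k-.5+x,(a[1]+.5)/k-.5+y)
a=lambda q:u(q,220,40,6); b=lambda q:u(q,190,200,5)
jo=[((95,45,8),a((40,68))),((95,-45,8),a((706,72))),((-95,45,8),b((208,348))),((-95,-45,8),b((694,351))),
((40,33,32),a((93,462))),((40,-33,32),a((640,467))),((-40,33,32),b((238,105))),((-40,-33,32),b((662,110))),((-70,-33,32),b((655,290))),((-70,33,32),b((243,285)))]
p,r=fit(jo,[578,148,-.066],lambda X:wproj(s,X));print('jig wrist',p,r.tolist())
def tojig(X,p=p):
    c,s_=np.cos(p[2]),np.sin(p[2]);d=X[:,:2]-p[:2];return np.c_[c*d[:,0]+s_*d[:,1],-s_*d[:,0]+c*d[:,1]]
print('pin',tojig(wunproj(s,[a((345,285))],41)),'slot',tojig(wunproj(s,[a((228,288)),a((510,290))],32)))
print('grip top',tojig(wunproj(s,[b((174,594))],80)),'pivot top 56',tojig(wunproj(s,[b((101,238))],52)))
print('grip base',tojig(wunproj(s,[b((205,478))],46)))
E
python3 m2.py
```

```text
jig wrist [ 5.79635464e+02  1.48800586e+02 -7.30749146e-02] [[-0.9, -0.6], [0.5, -0.2], [-1.2, 0.7], [0.6, 1.1], [0.4, -0.1], [-0.3, -0.1], [0.1, 0.4], [0.1, 0.2], [-0.4, -0.6], [0.5, -0.4]]
pin [[60.6647751   2.67533323]] slot [[ 61.14733586  16.89215245]
 [ 61.2267695  -17.01862731]]
grip top [[-97.8883645   38.91066256]] pivot top 56 [[-54.12351339  51.63836008]]
grip base [[-98.7266009   39.18985664]]
```

```bash
python3 go.py 500 -119 130 -1.417
```

```text
t 2.3 pos [547.19 148.73 128.74] yaw -1.6281 F [-0.   0.1 -0.3] w 85.6 j [ 0.18  0.12  1.69 -0.    1.33  1.8 ]
shift [270.    31.78  -0.51] rotvec [ 0.0035 -0.002  -0.2111]
```

Emit:
send_rows:
  rows:
    - [0,0,-0.03,30,3,0,1]
    - [0,0,-0.06,70,8,0,1]
    - [0,0,-0.1,115,13,0,1]
    - [0,0,-0.13,160,18,0,1]
    - [0,0,-0.17,205,24,0,1]
    - [0,0,-0.2,245,29,0,1]
    - [0.003,-0.002,-0.211,270,32,0,1]
    - [0.003,-0.002,-0.211,270,32,0,1]
    - [0.003,-0.002,-0.211,270,32,0,1]

```text
time_s: 3.2
tool_pos: [500.0, -119.2, 130.1]
tool_rot: [-0.0, 0.76, -0.65, 0.0]
force: [0.3, 0.9, -0.4]
width: 85.3
```

Run:
```python
from h import *
import pickle
s=read_state();im=read_camera('wrist');pickle.dump(s,open('pics/s2.pkl','wb'));cv2.imwrite('pics/w2.png',im);print(s['tool_pos'],s['tool_rot'],s['qd'].round(3))
crop(im,180,30,380,300,2.2,'pics/w2c.png')
```

```text
[ 499.98830693 -119.19935622  130.10804015] [-1.46812707e-04  7.59797765e-01 -6.50159457e-01  1.22136717e-04] [0.032 0.005 0.002 0.002 0.    0.02 ]
```

View pics/w2.png

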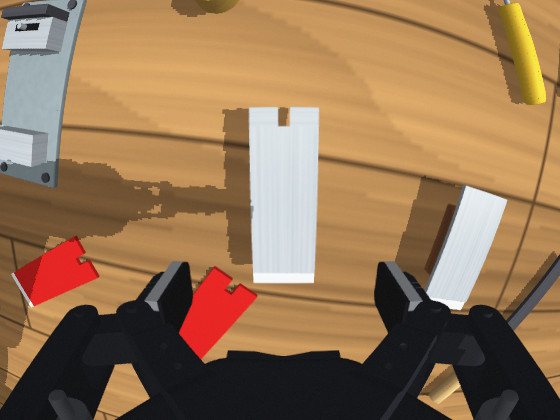

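View pics/w2c.png

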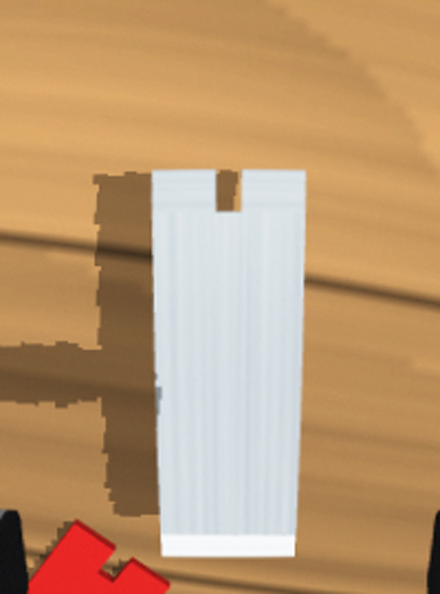

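```bash
cat > m3.py <<'E'
from fit import *
import pickle
s=pickle.load(open('pics/s2.pkl','rb'))
a=lambda q:((q[0]+.5)/2.2-.5+180,(q[1]+.5)/2.2-.5+30)
o=[((70,25,37),a((152,170))),((70,-25,37),a((305,171))),((-60,25,37),a((160.5,535))),((-60,-25,37),a((296,535))),((56,4.25,37),a((216,211))),((56,-4.25,37),a((241,211)))]
p,r=fit(o,[510,-119,.154],lambda X:wproj(s,X));print('blade',p,r.tolist())
E
python3 m3.py; python3 go.py 510 -118 80 -1.417;python3 go.py 510 -118 13 -1.417
```

```text
blade [ 5.10135231e+02 -1.17891746e+02  1.54739838e-01] [[-0.0, 0.1], [0.1, -0.3], [0.1, -0.2], [-0.1, -0.2], [-0.2, 0.3], [0.2, 0.3]]
t 3.25 pos [ 500.07 -118.54  129.97] yaw -1.4151 F [0.3 0.4 0.9] w 85.3 j [-0.33 -0.03  1.84  0.    1.33  1.08]
shift [ 1.01 -9.88 49.97] rotvec [-0.0002  0.0001  0.0019]
t 3.25 pos [ 500.07 -118.54  129.97] yaw -1.4151 F [0.3 0.4 0.9] w 85.3 j [-0.33 -0.03  1.84  0.    1.33  1.08]
shift [  1.02  -9.87 116.97] rotvec [-0.0002  0.0001  0.0019]
```

Emit:
send_rows:
  rows:
    - [0,0,0.002,0,-3,10,0.75]
    - [0,0,0.002,1,-6,25,0.75]
    - [0,0,0.002,1,-10,40,0.75]
    - [0,0,0.002,1,-10,55,0.75]
    - [0,0,0.002,1,-10,65,0.75]
    - [0,0,0.002,1,-10,65,0.75]

```text
time_s: 3.85
tool_pos: [508.3, -117.2, 62.2]
tool_rot: [0.001, 0.759, -0.651, -0.002]
force: [-0.4, 0.0, 0.1]
width: 64.0
```

```bash
python3 go.py 510 -117.9 13 -1.416
python3 - <<'E'
from h import *
im=read_camera('wrist');cv2.imwrite('pics/w3.png',im)
b=lambda a:((a[0]+.5)/6-.5+300,(a[1]+.5)/6-.5+190)
print(unproj('top',[b((555,165)),b((540,458))],36))
E
```

```text
t 3.85 pos [ 508.27 -117.23   62.17] yaw -1.4168 F [-0.4  0.   0.1] w 64.0 j [-0.33  0.08  1.87  0.    1.2   1.09]
shift [ 1.04 -1.79 49.17] rotvec [ 0.0039  0.0022 -0.0008]
[[ 549.03577186 -266.09903898   36.        ]
 [ 433.01743445 -258.21058086   36.        ]]
```

View pics/w3.png

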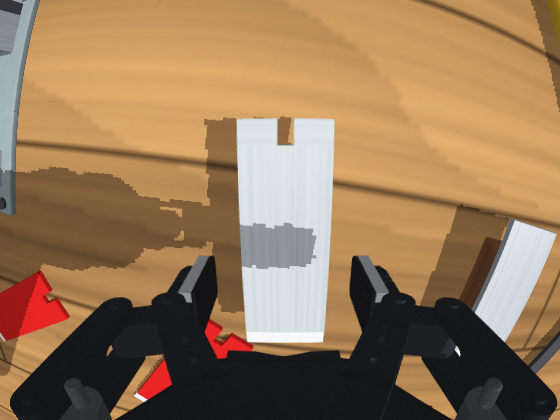

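Emit:
send_rows:
  rows:
    - [0.004,0.002,-0.001,1,-2,15,0.75]
    - [0.004,0.002,-0.001,1,-2,30,0.75]
    - [0.004,0.002,-0.001,1,-2,42,0.75]
    - [0.004,0.002,-0.001,1,-2,49,0.75]
    - [0.004,0.002,-0.001,1,-2,49,0.75]
    - [0.004,0.002,-0.001,1,-2,49,0.75]

```text
time_s: 4.5
tool_pos: [511.2, -118.2, 14.7]
tool_rot: [-0.0, 0.76, -0.65, 0.001]
force: [-0.1, 0.4, 0.4]
width: 64.2
```

```bash
python3 go.py 510.1 -117.9 13 -1.416
python3 - <<'E'
from h import *
im=read_camera('wrist');cv2.imwrite('pics/w4.png',im)
E
```

```text
t 4.5 pos [ 511.19 -118.24   14.68] yaw -1.4159 F [-0.1  0.4  0.4] w 64.2 j [-0.33  0.15  1.89  0.    1.1   1.09]
shift [-0.51  1.03  1.68] rotvec [-0.0017 -0.0006  0.0001]
```

View pics/w4.png

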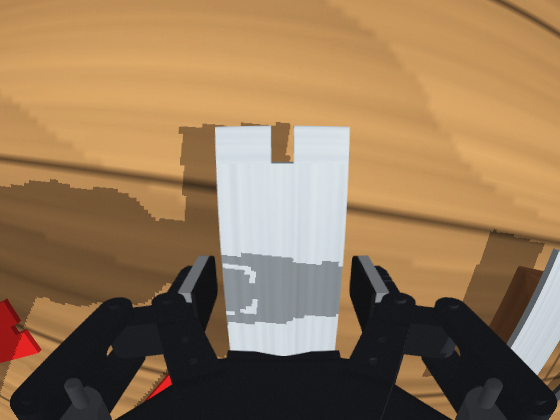

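Emit:
send_rows:
  rows:
    - [0,0,0,0,1,1.5,0.62]
    - [0,0,0,0,1,1.5,0.55]
    - [0,0,0,0,1,1.5,0.5]
    - [0,0,0,0,1,1.5,0.4]
    - [0,0,0,0,1,1.5,0.3]
    - [0,0,0,0,1,1.5,0.3]
    - [0,0,0,0,1,1.5,0.3]

```text
time_s: 5.25
tool_pos: [511.3, -118.8, 14.6]
tool_rot: [-0.001, 0.76, -0.65, 0.002]
force: [-1.1, 0.2, 6.4]
width: 48.4
```

Emit:
send_rows:
  rows:
    - [0,0,0,0,0,-5,0.3]
    - [0,0,0,0,0,-15,0.3]
    - [0,0,0,0,0,-30,0.3]
    - [0,0,0,0,0,-45,0.3]
    - [0,0,0,0,0,-60,0.3]
    - [0,0,0,0,0,-60,0.3]

```text
time_s: 5.85
tool_pos: [513.3, -119.5, 78.3]
tool_rot: [-0.002, 0.76, -0.65, 0.005]
force: [1.5, -0.3, -1.7]
width: 48.9
```

```bash
python3 go.py 510.1 -117.9 73 -1.416
python3 - <<'E'
from h import *
im=read_camera('wrist');cv2.imwrite('pics/w5.png',im)
im=read_camera('side');crop(im,220,130,400,250,4,'pics/s5.png')
E
```

```text
t 5.85 pos [ 513.32 -119.47   78.26] yaw -1.416 F [ 1.5 -0.3 -1.7] w 48.9 j [-0.33  0.05  1.86  0.    1.22  1.09]
shift [-2.07  2.98  5.23] rotvec [-0.0088 -0.0043  0.    ]
```

View pics/w5.png

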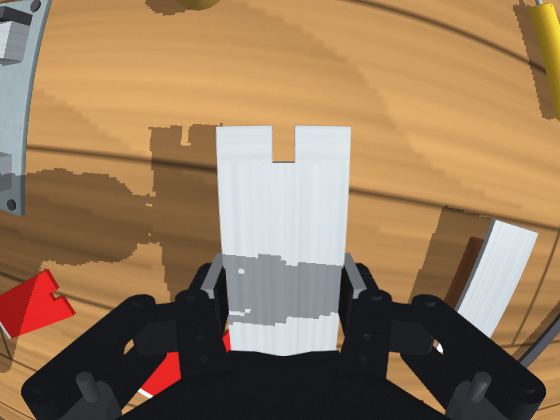

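View pics/s5.png

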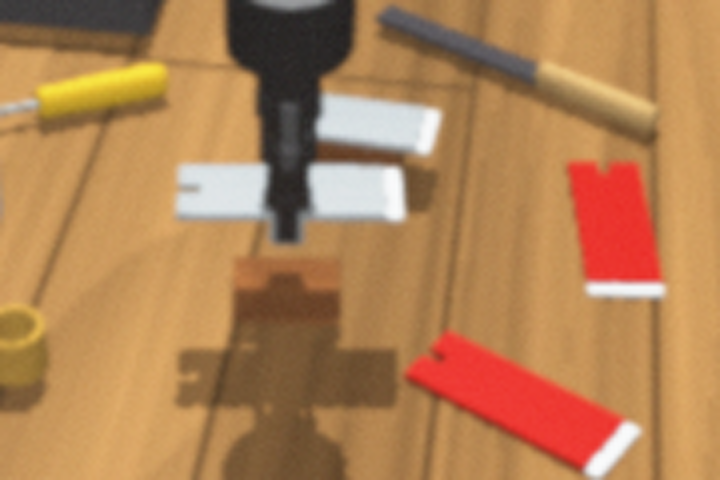

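Run:
```python
from h import *
im=cv2.imread('pics/w5.png');crop(im,200,110,370,260,4.5,'pics/c6.png')
```

```text
(no output)
```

View pics/c6.png

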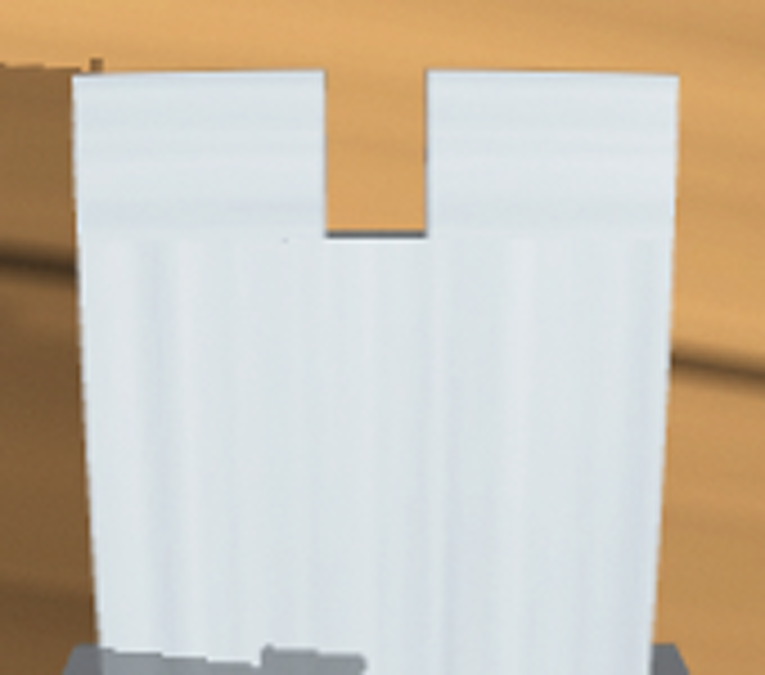

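Emit:
send_rows:
  rows:
    - [-0.009,-0.004,0,0,0,0,0.3]
    - [-0.009,-0.004,0,0,0,0,0.3]

```text
time_s: 6.15
tool_pos: [511.1, -118.7, 74.6]
tool_rot: [0.001, 0.76, -0.65, -0.003]
force: [-0.1, 0.0, -1.6]
width: 48.0
```

```bash
python3 go.py 510.1 -117.9 73 -1.416
```

```text
t 6.15 pos [ 511.12 -118.74   74.64] yaw -1.416 F [-0.1  0.  -1.6] w 48.0 j [-0.33  0.07  1.85 -0.    1.23  1.09]
shift [-0.98  0.87  1.64] rotvec [0.0053 0.0023 0.    ]
```

```bash
cat > inhand.py <<'E'
from fit import *
def inhand(cp,x0,y0,k,free_pitch=True):
    a=lambda q:((q[0]+.5)/k-.5+x0,(q[1]+.5)/k-.5+y0)
    L=np.array([(70,25,2.5),(70,-25,2.5),(70,4.25,2.5),(70,-4.25,2.5),(56,4.25,2.5),(56,-4.25,2.5)])
    P=np.array([a(q) for q in cp])
    he=np.array(camera_model('wrist')['hand_eye']);f,cx,cy=K('wrist')
    B=np.c_[[0,-1,0],[-1,0,0],[0,0,-1]]  # blade x -> tool -y ; blade y -> tool -x ; z-> -z
    def pf(p):
        # p: x,y,z tool; yaw about tool z; pitch about tool x
        R=Rn.from_euler('zx',[p[3],p[4]]).as_matrix()@B
        T=L@R.T+p[:3]; c=(T-he[:3,3])@he[:3,:3]
        r=np.linalg.norm(c[:,:2],axis=1);th=np.arctan2(r,c[:,2]);return np.c_[cx+f*th*c[:,0]/r,cy+f*th*c[:,1]/r]
    r=least_squares(lambda p:np.r_[(pf(p)-P).ravel(),(p[4]/.03),(p[2]+21)/2],[0,0,-21,0,0],x_scale=[1,1,1,.01,.01])
    return r.x,(pf(r.x)-P).round(1)
E
python3 - <<'E'
from inhand import *
print(inhand([(73,77),(679,75),(325,71),(427,71),(326,238),(427,238)],200,110,4.5))
E
```

```text
(array([ 6.88215643e-02,  9.59517854e-01, -2.05403358e+01, -3.37800642e-03,
       -4.69184717e-03]), array([[ 0.1, -0.1],
       [-0.1, -0.1],
       [-0.3, -0.1],
       [ 0.3, -0.2],
       [-0.2,  0.3],
       [ 0.2,  0.2]]))
```

```bash
python3 go.py 555.9 153.2 60 -1.641
```

```text
t 6.15 pos [ 511.12 -118.74   74.64] yaw -1.416 F [-0.1  0.  -1.6] w 48.0 j [-0.33  0.07  1.85 -0.    1.23  1.09]
shift [-261.75  -86.26   14.77] rotvec [0.0055 0.0017 0.225 ]
```

Emit:
send_rows:
  rows:
    - [0.003,0.001,0.02,-20,-6,0,0.3]
    - [0.005,0.002,0.05,-55,-18,0,0.3]
    - [0.005,0.002,0.08,-95,-31,0,0.3]
    - [0.005,0.002,0.12,-135,-44,0,0.3]
    - [0.005,0.002,0.15,-175,-57,0,0.3]
    - [0.005,0.002,0.19,-210,-69,0,0.3]
    - [0.005,0.002,0.21,-240,-79,0,0.3]
    - [0.005,0.002,0.225,-255,-84,5,0.3]
    - [0.005,0.002,0.225,-262,-86,10,0.3]
    - [0.005,0.002,0.225,-262,-86,15,0.3]

```text
time_s: 7.15
tool_pos: [555.1, 153.9, 58.7]
tool_rot: [-0.001, -0.682, 0.731, 0.0]
force: [-0.5, -0.4, -1.9]
width: 48.4
```

```bash
python3 go.py 555.9 153.2 32.5 -1.641
```

```text
t 7.15 pos [555.1  153.89  58.7 ] yaw -1.6392 F [-0.5 -0.4 -1.9] w 48.4 j [ 0.18  0.22  1.72 -0.    1.21  1.82]
shift [ 0.61 -0.89 26.2 ] rotvec [ 0.0017 -0.0008  0.0018]
```

Emit:
send_rows:
  rows:
    - [0.001,0,0.002,0.6,-0.9,8,0.3]
    - [0.001,0,0.002,0.6,-0.9,17,0.3]
    - [0.001,0,0.002,0.6,-0.9,24,0.3]
    - [0.001,0,0.002,0.6,-0.9,26,0.3]
    - [0.001,0,0.002,0.6,-0.9,26,0.3]
    - [0.001,0,0.002,0.6,-0.9,26,0.3]

```text
time_s: 7.75
tool_pos: [556.2, 153.1, 33.0]
tool_rot: [-0.0, -0.682, 0.732, -0.0]
force: [1.0, -0.2, -1.6]
width: 48.5
```

```bash
python3 go.py 555.9 153.2 32.5 -1.641
python3 - <<'E'
from h import *
import pickle
s=read_state();im=read_camera('wrist');pickle.dump(s,open('pics/s6.pkl','wb'));cv2.imwrite('pics/w6.png',im)
crop(im,200,60,370,190,4.5,'pics/c7.png')
im=read_camera('side');crop(im,170,210,320,320,5,'pics/s6.png')
E
```

```text
t 7.75 pos [556.18 153.08  33.01] yaw -1.6415 F [ 1.  -0.2 -1.6] w 48.5 j [ 0.18  0.25  1.73 -0.    1.16  1.82]
shift [-0.1   0.29  0.51] rotvec [ 0.0003 -0.0006 -0.0005]
```

View pics/w6.png

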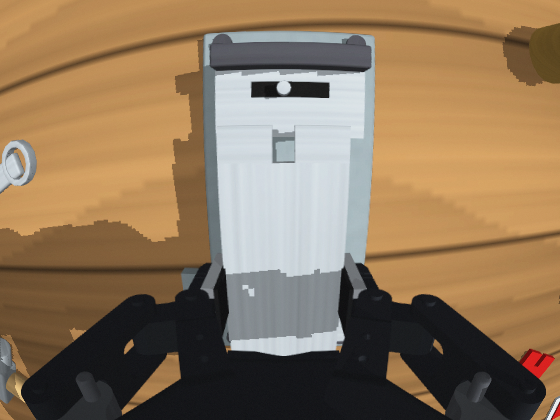

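View pics/c7.png

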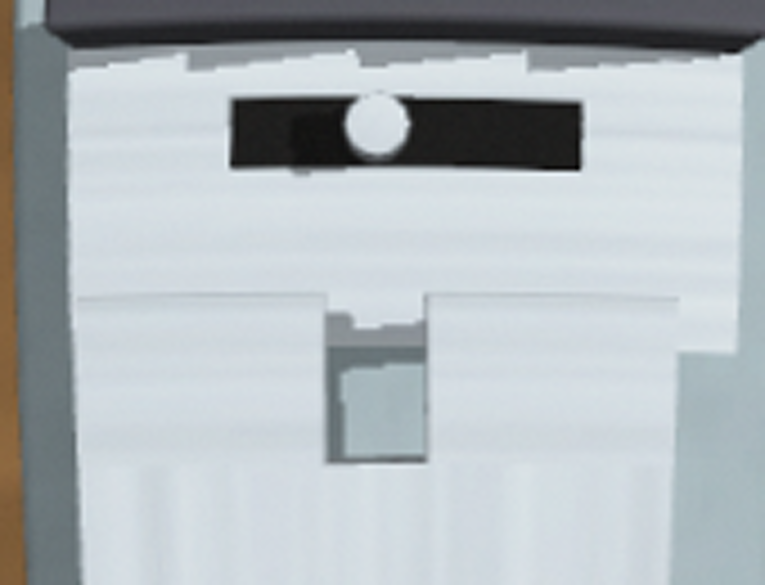

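View pics/s6.png

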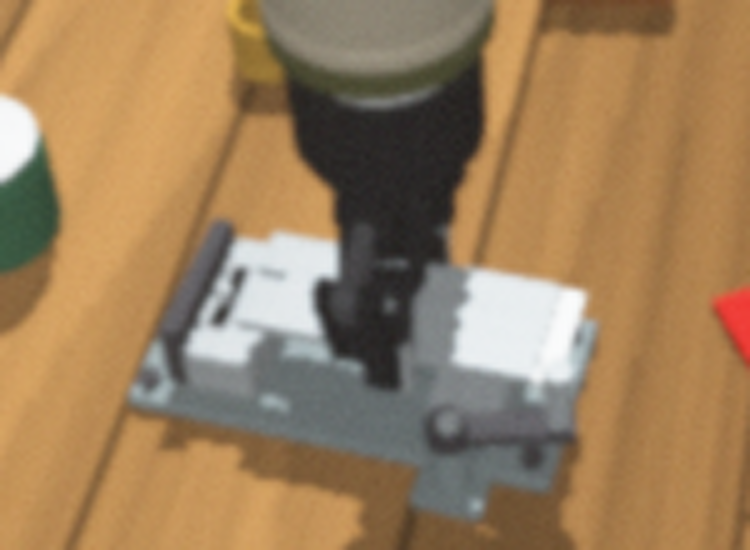

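Run:
```python
from fit import *
from inhand import inhand
import pickle
s=pickle.load(open('pics/s6.pkl','rb'))
a=lambda q:((q[0]+.5)/4.5-.5+200,(q[1]+.5)/4.5-.5+60)
o=[((95,45,8),(205.5,34)),((95,-45,8),(374.5,37)),((40,-33,32),a((737,352))),((61,17,32),a((231,133))),((61,-17,32),a((582,135)))]
p,r=fit(o,[579,149,-.07],lambda X:wproj(s,X));print(p,r.tolist())
c,sn=np.cos(p[2]),np.sin(p[2]);d=wunproj(s,[a((377,124))],41)[0,:2]-p[:2];print('pin',c*d[0]+sn*d[1],-sn*d[0]+c*d[1])
print(wunproj(s,[a((377,124))],41), wunproj(s,[a((231,133)),a((582,135))],32))
print(inhand([(77,297),(678,297),(325,295),(427,295),(326,461),(427,461)],200,60,4.5))
R=toolR(s);print('blade x dir yaw',np.arctan2(-R[1,1],-R[0,1]))
```

```text
[ 5.79439601e+02  1.48870312e+02 -7.44769754e-02] [[-2.7, -0.9], [0.7, -2.1], [-0.2, 0.4], [0.4, 0.3], [0.1, 0.6]]
pin 61.05546096658916 3.021746104134329
[[640.55065094 147.34065813  41.        ]] [[641.69511355 161.43872425  32.        ]
 [639.27716478 127.40017622  32.        ]]
(array([-2.66244546e-01,  8.80633133e-01, -2.02603599e+01, -1.28640977e-04,
       -1.09350534e-02]), array([[-0.3,  0.3],
       [-0.1,  0.3],
       [-0. , -0.4],
       [ 0.3, -0.4],
       [-0.1,  0.1],
       [ 0.2,  0.1]]))
blade x dir yaw -0.070688963469142
```

Emit:
send_rows:
  rows:
    - [0,0,0,-0.1,0,5,0.3]
    - [0,0,0,-0.1,0,10,0.3]
    - [0,0,0,-0.1,0,14,0.3]
    - [0,0,0,-0.1,0,16,0.3]
    - [0,0,0,-0.1,0,16,0.3]
    - [0,0,0,-0.1,0,16,0.3]

```text
time_s: 8.45
tool_pos: [556.3, 153.4, 17.2]
tool_rot: [-0.0, -0.682, 0.732, -0.0]
force: [-0.5, 0.4, -2.1]
width: 48.5
```

```bash
python3 go.py 555.9 153.2 15 -1.642
```

```text
t 8.45 pos [556.33 153.36  17.2 ] yaw -1.6413 F [-0.5  0.4 -2.1] w 48.5 j [ 0.18  0.28  1.74 -0.    1.13  1.82]
shift [0.18 0.42 2.2 ] rotvec [-0.0001 -0.0006  0.0007]
```

Emit:
send_rows:
  rows:
    - [0,0,0,0.2,0,1,0.3]
    - [0,0,0,0.2,0,2,0.3]
    - [0,0,0,0.2,0,2,0.3]
    - [0,0,0,0.2,0,2,0.3]

```text
time_s: 8.85
tool_pos: [556.3, 153.1, 15.2]
tool_rot: [-0.0, -0.682, 0.732, -0.0]
force: [-0.1, 0.8, -0.9]
width: 48.6
```

Emit:
send_rows:
  rows:
    - [0,0,0,0,0,0.4,0.3]
    - [0,0,0,0,0,0.8,0.3]
    - [0,0,0,0,0,0.8,0.3]

```text
time_s: 9.15
tool_pos: [556.5, 153.1, 14.7]
tool_rot: [-0.0, -0.682, 0.732, -0.0]
force: [-1.1, -0.9, 1.1]
width: 48.4
```

Emit:
send_rows:
  rows:
    - [0,0,0,0,-2,0,0.3]
    - [0,0,0,0,-4,0,0.3]
    - [0,0,0,0,-6,0,0.3]
    - [0,0,0,0,-8,0,0.3]
    - [0,0,0,0,-10,0,0.3]
    - [0,0,0,0,-11,0,0.3]
    - [0,0,0,0,-11,0,0.3]

```text
time_s: 9.85
tool_pos: [567.8, 152.3, 14.7]
tool_rot: [0.0, -0.682, 0.732, -0.0]
force: [1.0, 0.6, -1.4]
width: 48.2
```

```bash
python3 go.py 555.9 153.2 14.5 -1.642
python3 - <<'E'
from h import *
import pickle
s=read_state();im=read_camera('wrist');pickle.dump(s,open('pics/s7.pkl','wb'));cv2.imwrite('pics/w7.png',im)
crop(im,200,60,370,190,4.5,'pics/c8.png')
E
```

```text
t 9.85 pos [567.76 152.33  14.72] yaw -1.6413 F [ 1.   0.6 -1.4] w 48.2 j [ 0.18  0.3   1.71 -0.    1.13  1.82]
shift [-0.03 11.9   0.22] rotvec [-0.0007 -0.0005  0.0007]
```

View pics/c8.png

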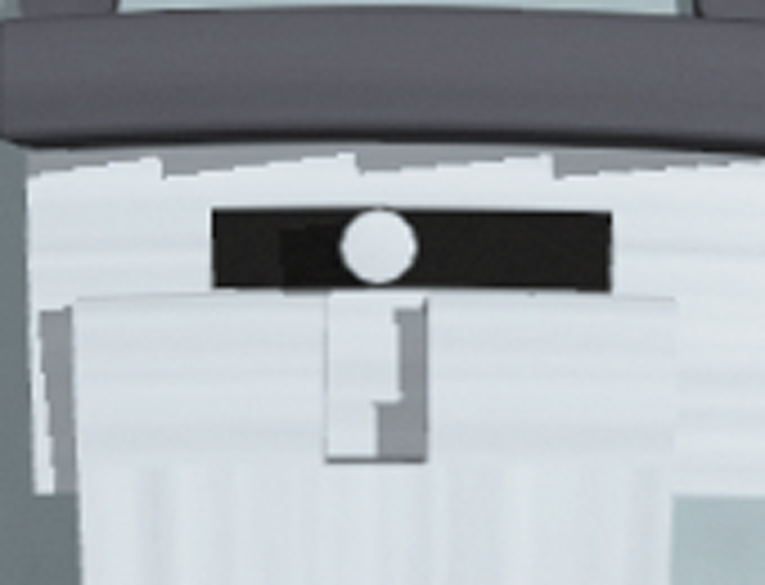

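Emit:
send_rows:
  rows:
    - [0,0,0,-0.1,-1.5,0,0.3]
    - [0,0,0,-0.2,-3,0,0.3]
    - [0,0,0,-0.2,-4.5,0,0.3]
    - [0,0,0,-0.2,-6,0,0.3]
    - [0,0,0,-0.2,-6,0,0.3]

```text
time_s: 10.4
tool_pos: [574.1, 152.1, 14.7]
tool_rot: [0.0, -0.682, 0.732, -0.001]
force: [0.6, -0.0, -0.9]
width: 48.4
```

Emit:
send_rows:
  rows:
    - [0,0,0,0,-1.5,0,0.3]
    - [0,0,0,0,-3,0.2,0.3]
    - [0,0,0,0,-4.5,0.4,0.3]
    - [0,0,0,0,-4.5,0.4,0.3]

```text
time_s: 10.8
tool_pos: [579.0, 151.8, 14.7]
tool_rot: [0.0, -0.682, 0.732, -0.001]
force: [-1.1, 0.0, 2.8]
width: 48.3
```

```bash
python3 go.py 555.9 153.2 14.5 -1.642
python3 - <<'E'
from h import *
import pickle
s=read_state();im=read_camera('wrist');pickle.dump(s,open('pics/s8.pkl','wb'));cv2.imwrite('pics/w8.png',im)
crop(im,200,60,370,190,4.5,'pics/c9.png')
E
```

```text
t 10.8 pos [578.95 151.81  14.67] yaw -1.6414 F [-1.1  0.   2.8] w 48.3 j [ 0.17  0.33  1.67 -0.    1.14  1.81]
shift [ 0.24 23.1   0.13] rotvec [-0.0017 -0.0003  0.0006]
```

View pics/c9.png

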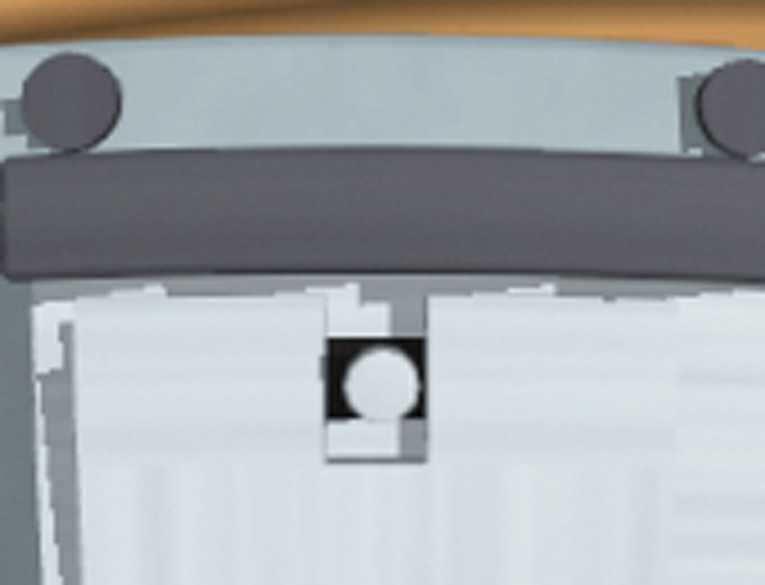

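Emit:
send_rows:
  rows:
    - [0,0,0,0.3,-0.7,0,0.3]
    - [0,0,0,0.4,-1.2,0,0.3]
    - [0,0,0,0.4,-1.6,0,0.3]
    - [0,0,0,0.4,-1.6,0,0.3]

```text
time_s: 11.25
tool_pos: [580.5, 151.3, 14.7]
tool_rot: [0.001, -0.682, 0.732, -0.001]
force: [-1.7, 1.5, 3.1]
width: 48.3
```

Emit:
send_rows:
  rows:
    - [0,0,0,0,-0.5,0,0.3]
    - [0,0,0,0,-1,0,0.3]
    - [0,0,0,0,-1,0,0.3]

```text
time_s: 11.55
tool_pos: [580.7, 151.3, 14.6]
tool_rot: [-0.0, -0.682, 0.732, -0.0]
force: [-6.0, 0.6, 6.7]
width: 48.4
```

Emit:
send_rows:
  rows:
    - [0,0,0,0,-0.8,0,0.3]
    - [0,0,0,0,-0.8,0,0.3]
    - [0,0,0,0,-0.8,0,0.3]

```text
time_s: 11.85
tool_pos: [580.6, 151.3, 14.6]
tool_rot: [-0.001, -0.682, 0.732, 0.0]
force: [-7.3, 0.5, 6.5]
width: 48.5
```

```bash
python3 go.py 555.9 153.2 14.5 -1.642
python3 - <<'E'
from h import *
import pickle
s=read_state();im=read_camera('wrist');pickle.dump(s,open('pics/s9.pkl','wb'));cv2.imwrite('pics/w9.png',im)
crop(im,200,60,370,190,4.5,'pics/c10.png')
E
```

```text
t 11.85 pos [580.65 151.29  14.63] yaw -1.6411 F [-7.3  0.5  6.5] w 48.5 j [ 0.17  0.34  1.67 -0.    1.14  1.81]
shift [-0.17 24.82  0.17] rotvec [ 0.0018 -0.0009  0.0009]
```

View pics/c10.png

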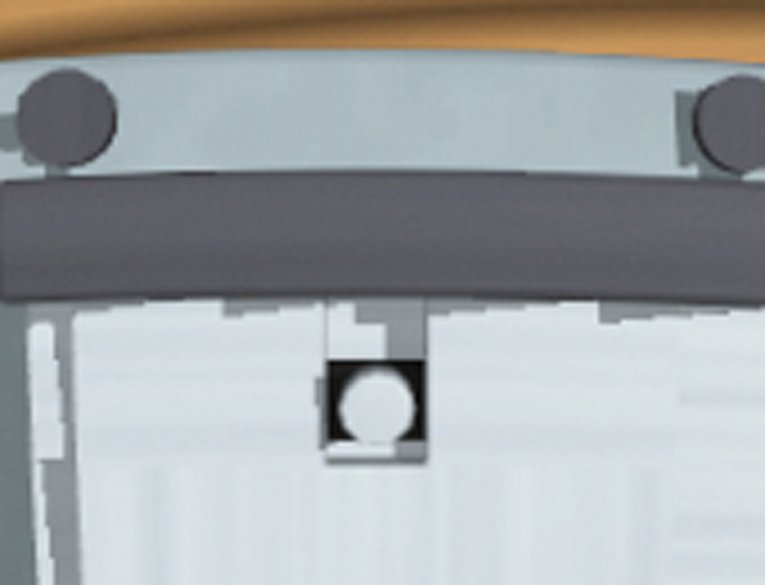

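Emit:
send_rows:
  rows:
    - [0,0,0,0,0,0,0.6]
    - [0,0,0,0,0,0,0.66]
    - [0,0,0,0,0,0,0.72]
    - [0,0,0,0,0,0,0.72]

```text
time_s: 12.3
tool_pos: [580.9, 151.2, 14.6]
tool_rot: [-0.001, -0.682, 0.732, 0.0]
force: [0.6, 0.6, 0.6]
width: 61.7
```

```bash
python3 go.py 580.2 151.3 14.5 -1.642
python3 - <<'E'
from h import *
import pickle
s=read_state();im=read_camera('wrist');pickle.dump(s,open('pics/s10.pkl','wb'));cv2.imwrite('pics/w10.png',im)
crop(im,200,60,370,190,4.5,'pics/c11.png')
E
```

```text
t 12.3 pos [580.87 151.2   14.61] yaw -1.6412 F [0.6 0.6 0.6] w 61.7 j [ 0.17  0.34  1.67 -0.    1.14  1.81]
shift [-0.05  0.67  0.11] rotvec [ 0.0015 -0.0008  0.0008]
```

View pics/w10.png

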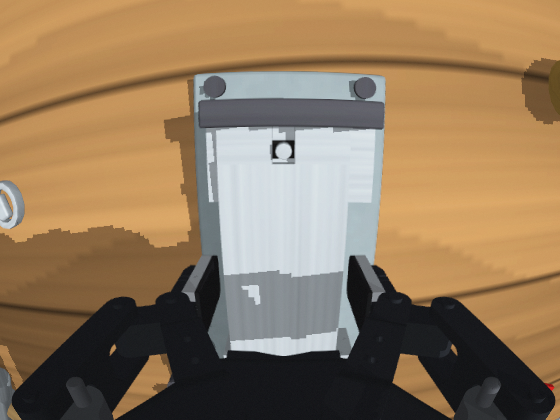

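View pics/c11.png

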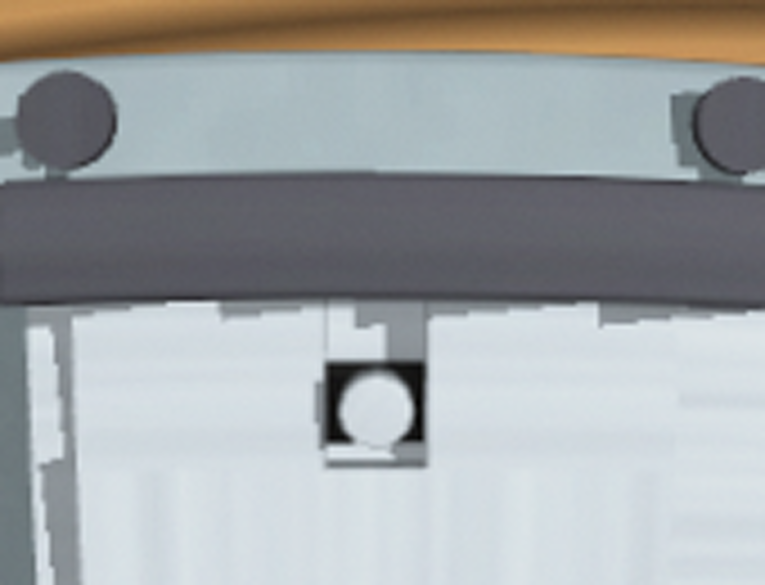

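Emit:
send_rows:
  rows:
    - [0,0,0,0,0,-10,0.72]
    - [0,0,0,0,0,-30,0.72]
    - [0,0,0,0,0,-55,0.72]
    - [0,0,0,0,0,-80,0.72]
    - [0,0,0,0,0,-105,0.72]
    - [0,0,0,0,0,-110,0.72]
    - [0,0,0,0,0,-110,0.72]

```text
time_s: 13.05
tool_pos: [582.1, 151.5, 126.4]
tool_rot: [0.001, -0.682, 0.732, -0.001]
force: [-0.6, 0.8, -0.1]
width: 61.4
```

```bash
python3 go.py 484.6 194.9 122 -1.352
python3 - <<'E'
from h import *
import pickle
s=read_state();im=read_camera('wrist');pickle.dump(s,open('pics/s11.pkl','wb'));cv2.imwrite('pics/w11.png',im)
E
```

```text
t 13.05 pos [582.11 151.46 126.39] yaw -1.6412 F [-0.6  0.8 -0.1] w 61.4 j [ 0.17  0.2   1.6  -0.    1.34  1.81]
shift [-36.47 100.33   4.22] rotvec [-0.0016 -0.0003 -0.2892]
```

View pics/w11.png

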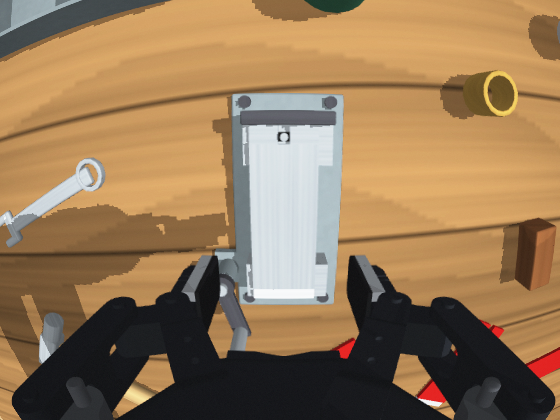

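Emit:
send_rows:
  rows:
    - [0,0,-0.04,-4,12,0,0.6]
    - [0,0,-0.08,-10,28,0,0.5]
    - [0,0,-0.13,-17,46,0,0.45]
    - [0,0,-0.18,-24,64,0,0.45]
    - [0,0,-0.23,-30,82,0,0.45]
    - [0,0,-0.27,-34,94,0,0.45]
    - [-0.001,0,-0.289,-36.5,100,3,0.45]
    - [-0.001,0,-0.289,-36.5,100,4,0.45]
    - [-0.001,0,-0.289,-36.5,100,4,0.45]

```text
time_s: 14.0
tool_pos: [483.9, 194.6, 120.3]
tool_rot: [0.001, 0.78, -0.626, -0.001]
force: [-0.6, -0.3, -0.1]
width: 38.4
```

```bash
python3 go.py 484.6 194.9 55 -1.352
python3 - <<'E'
from h import *
import pickle
s=read_state();im=read_camera('wrist');pickle.dump(s,open('pics/s12.pkl','wb'));cv2.imwrite('pics/w12.png',im)
print(wproj(s,[[484.6,194.9,80],[484.6,194.9,46],[528.5,204.6,52]]))
E
```

```text
t 14.0 pos [483.9  194.57 120.29] yaw -1.3527 F [-0.6 -0.3 -0.1] w 38.4 j [ 0.28  0.    1.83 -0.    1.31  1.64]
shift [-0.2  -0.92 65.29] rotvec [ 0.0026 -0.0005 -0.0007]
[[282.86356469 238.12652528]
 [282.81642956 220.64121517]
 [282.87511478 157.85888135]]
```

View pics/w12.png

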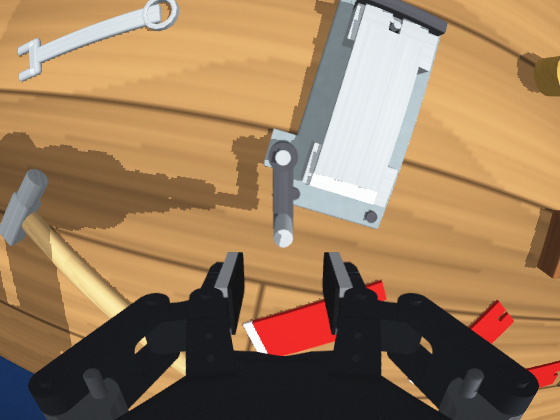

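Emit:
send_rows:
  rows:
    - [0.001,0,0,0,-1,10,0.45]
    - [0.002,0,0,0,-1,25,0.45]
    - [0.002,0,0,0,-1,40,0.45]
    - [0.002,0,0,0,-1,55,0.45]
    - [0.002,0,0,0,-1,63,0.45]
    - [0.002,0,0,0,-1,65,0.45]
    - [0.002,0,0,0,-1,65,0.45]

```text
time_s: 14.75
tool_pos: [484.9, 194.6, 55.2]
tool_rot: [0.0, 0.78, -0.626, -0.0]
force: [0.2, -0.5, -0.3]
width: 38.4
```

```bash
python3 go.py 484.6 194.9 55 -1.352
python3 - <<'E'
from h import *
im=read_camera('wrist');cv2.imwrite('pics/w13.png',im)
E
```

```text
t 14.75 pos [484.93 194.62  55.2 ] yaw -1.353 F [ 0.2 -0.5 -0.3] w 38.4 j [ 0.28  0.08  1.87 -0.    1.18  1.64]
shift [-0.35  0.26  0.2 ] rotvec [ 0.0009 -0.0005 -0.001 ]
```

View pics/w13.png

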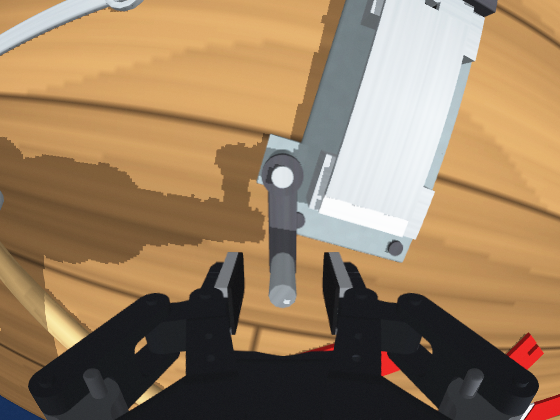

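Emit:
send_rows:
  rows:
    - [0,0,0,0,0,0,0.3]
    - [0,0,0,0,0,0,0.2]
    - [0,0,0,0,0,0,0.1]
    - [0,0,0,0,0,0,0.05]
    - [0,0,0,0,0,0,0.05]

```text
time_s: 15.3
tool_pos: [485.9, 195.0, 56.7]
tool_rot: [-0.0, 0.78, -0.626, 0.001]
force: [-1.6, -0.4, 7.0]
width: 10.0
```

```bash
cat > arc.py <<'E'
from h import *
import sys
# rows for arc about pivot
th1=float(sys.argv[1]);n=int(sys.argv[2])
s=read_state();R=toolR(s);p=s['tool_pos'];J=np.array([579.6,148.8]);w=-.072
c,sn=np.cos(w),np.sin(w);piv=J+[c*-55-sn*52,sn*-55+c*52]
d=p[:2]-piv;th0=np.arctan2(-d[1],-d[0])-w
print('t',s['time_s'],'F',s['force'].round(1),'w',round(s['width'],1),'pos',p.round(1),'piv',piv.round(1),'r',np.linalg.norm(d).round(2),'th0',th0.round(3),'yaw-implied th',round(np.arctan2(R[1,0],R[0,0])-w+np.pi/2,3))
for i in range(1,n+1):
    th=th0+(th1-th0)*i/n
    t=piv-45*np.array([np.cos(th+w),np.sin(th+w)])
    print([0,0,round(-(th-th0),3)]+(R.T@np.r_[t-p[:2],0]).round(1).tolist())
E
python3 arc.py 0.92 8
```

```text
t 15.3 F [-1.6 -0.4  7. ] w 10.0 pos [485.9 195.   56.7] piv [528.5 204.6] r 43.68 th0 0.295 yaw-implied th 0.29
[0, 0, np.float64(-0.078), 3.5, 1.2, -0.0]
[0, 0, np.float64(-0.156), 7.0, 0.7, 0.0]
[0, 0, np.float64(-0.234), 10.4, 0.0, 0.0]
[0, 0, np.float64(-0.312), 13.8, -0.9, 0.0]
[0, 0, np.float64(-0.391), 17.1, -2.2, 0.0]
[0, 0, np.float64(-0.469), 20.3, -3.6, 0.0]
[0, 0, np.float64(-0.547), 23.4, -5.4, 0.0]
[0, 0, np.float64(-0.625), 26.3, -7.3, 0.0]
```

Emit:
send_rows:
  rows:
    - [0,0,-0.04,1.7,0,0,0.05]
    - [0,0,-0.1,4.4,-0.2,0,0.05]
    - [0,0,-0.17,7.4,-0.6,0,0.05]
    - [0,0,-0.24,10.4,-1.3,0,0.05]
    - [0,0,-0.31,13.4,-2.1,0,0.05]
    - [0,0,-0.39,16.6,-3.3,0,0.05]
    - [0,0,-0.47,19.8,-4.8,0,0.05]
    - [0,0,-0.55,22.8,-6.5,0,0.05]
    - [0,0,-0.625,25.5,-8.3,0,0.05]

```text
time_s: 16.2
tool_pos: [499.5, 172.2, 56.8]
tool_rot: [-0.001, 0.935, -0.354, 0.001]
force: [-0.4, 1.9, 1.0]
width: 9.7
```

```bash
python3 arc.py 1.58 9
python3 - <<'E'
from h import *
im=read_camera('wrist');cv2.imwrite('pics/w14.png',im)
E
```

```text
t 16.2 F [-0.4  1.9  1. ] w 9.7 pos [499.5 172.2  56.8] piv [528.5 204.6] r 43.49 th0 0.914 yaw-implied th 0.918
[0, 0, np.float64(-0.074), 3.3, 1.4, -0.0]
[0, 0, np.float64(-0.148), 6.6, 1.0, 0.0]
[0, 0, np.float64(-0.222), 9.9, 0.5, 0.0]
[0, 0, np.float64(-0.296), 13.1, -0.4, 0.0]
[0, 0, np.float64(-0.37), 16.3, -1.5, 0.0]
[0, 0, np.float64(-0.444), 19.4, -2.8, 0.0]
[0, 0, np.float64(-0.518), 22.3, -4.3, 0.0]
[0, 0, np.float64(-0.592), 25.2, -6.0, 0.0]
[0, 0, np.float64(-0.666), 27.9, -8.0, 0.0]
```

View pics/w14.png

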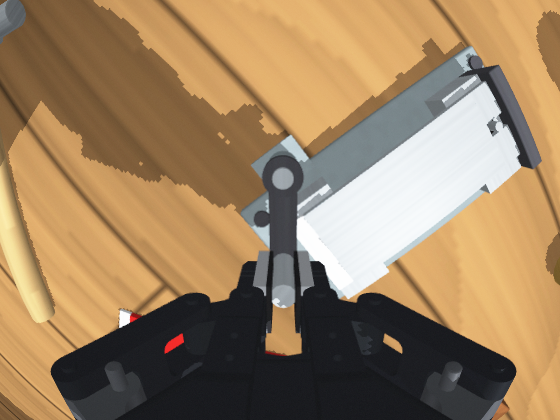

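Keeper is following, bar held at (283,290) in line with the hub. Continue to closed.

Emit:
send_rows:
  rows:
    - [0,0,-0.07,3,-0.1,0,0.05]
    - [0,0,-0.14,6.1,-0.4,0,0.05]
    - [0,0,-0.21,9.1,-1,0,0.05]
    - [0,0,-0.28,12.1,-1.7,0,0.05]
    - [0,0,-0.36,15.4,-2.8,0,0.05]
    - [0,0,-0.43,18.2,-4,0,0.05]
    - [0,0,-0.5,20.9,-5.4,0,0.05]
    - [0,0,-0.57,23.5,-7,0,0.05]
    - [0,0,-0.64,26,-8.7,0,0.05]
    - [0,0,-0.65,26.3,-8.9,0,0.05]

```text
time_s: 17.25
tool_pos: [524.8, 161.7, 56.7]
tool_rot: [-0.001, 0.999, -0.035, -0.0]
force: [-5.8, 2.4, 4.7]
width: 10.2
```

```bash
python3 arc.py 1.6 3
python3 - <<'E'
from h import *
im=read_camera('wrist');cv2.imwrite('pics/w15.png',im)
E
```

```text
t 17.25 F [-5.8  2.4  4.7] w 10.2 pos [524.8 161.7  56.7] piv [528.5 204.6] r 43.11 th0 1.557 yaw-implied th 1.573
[0, 0, np.float64(-0.014), 0.6, 1.9, -0.0]
[0, 0, np.float64(-0.029), 1.3, 1.9, -0.0]
[0, 0, np.float64(-0.043), 1.9, 1.9, -0.0]
```

View pics/w15.png

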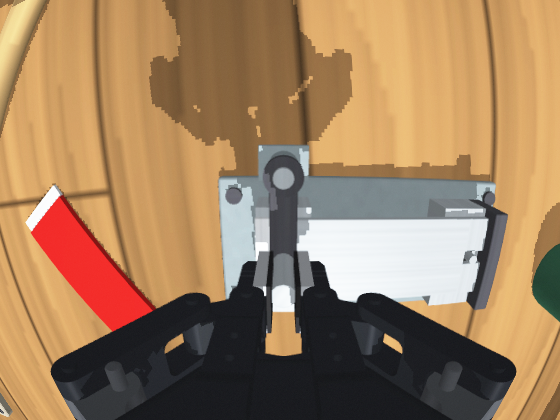

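Emit:
send_rows:
  rows:
    - [0,0,-0.01,0.7,0,0,0.05]
    - [0,0,-0.02,1.4,0,0,0.05]
    - [0,0,-0.02,1.8,0,0,0.05]
    - [0,0,-0.02,1.8,0,0,0.05]

```text
time_s: 17.7
tool_pos: [524.9, 161.6, 56.6]
tool_rot: [-0.0, 1.0, -0.026, -0.002]
force: [-10.6, 1.3, 10.1]
width: 9.8
```

```bash
python3 arc.py 1.6 1
```

```text
t 17.7 F [-10.6   1.3  10.1] w 9.8 pos [524.9 161.6  56.6] piv [528.5 204.6] r 43.12 th0 1.56 yaw-implied th 1.591
[0, 0, np.float64(-0.04), 1.8, 1.9, -0.0]
```

Emit:
send_rows:
  rows:
    - [0,0,0,0,0,0,0.2]
    - [0,0,0,0,0,0,0.3]
    - [0,0,0,0,0,0,0.4]
    - [0,0,0,0,0,0,0.4]
    - [0,0,0,0,0,-15,0.4]
    - [0,0,0,0,0,-40,0.4]
    - [0,0,0,0,0,-70,0.4]
    - [0,0,0,0,0,-100,0.4]
    - [0,0,0,0,30,-110,0.4]
    - [0,0,0,0,60,-110,0.4]

```text
time_s: 18.7
tool_pos: [524.2, 101.7, 171.0]
tool_rot: [-0.001, 1.0, -0.025, 0.001]
force: [1.2, 0.5, -0.2]
width: 34.3
```

Emit:
send_rows:
  rows:
    - [0,0,0,0,0,0,0.4]
    - [0,0,0,0,0,0,0.4]

```text
time_s: 18.9
tool_pos: [525.0, 101.4, 172.7]
tool_rot: [-0.001, 1.0, -0.026, 0.003]
force: [0.1, -0.8, -0.3]
width: 34.1
```

Run:
```python
from h import *
s=read_state();print(s['time_s'],s['tool_pos'],s['force'])
im=read_camera('wrist');cv2.imwrite('pics/w16.png',im)
crop(im,170,60,430,280,3,'pics/w16c.png')
im=read_camera('top');cv2.imwrite('pics/t16.png',im)
im=read_camera('side');crop(im,170,220,320,320,5,'pics/s16.png')
```

```text
18.9 [524.95581651 101.36388063 172.74555647] [ 0.0802335  -0.75607771 -0.33706153]
```

View pics/w16.png

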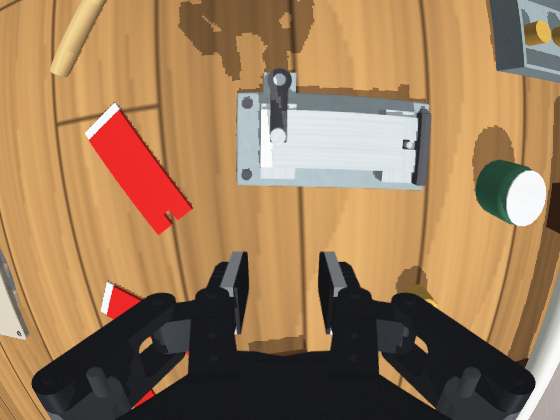

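View pics/w16c.png

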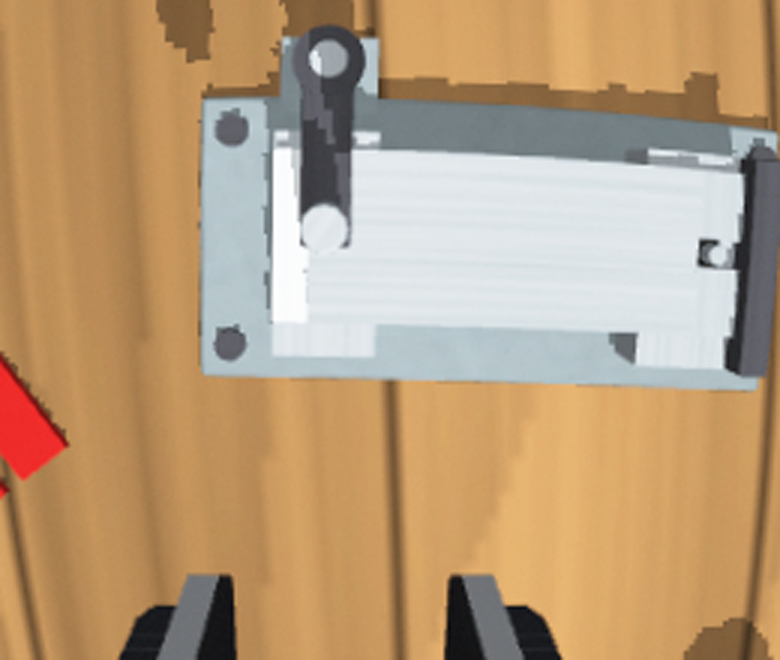

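View pics/s16.png

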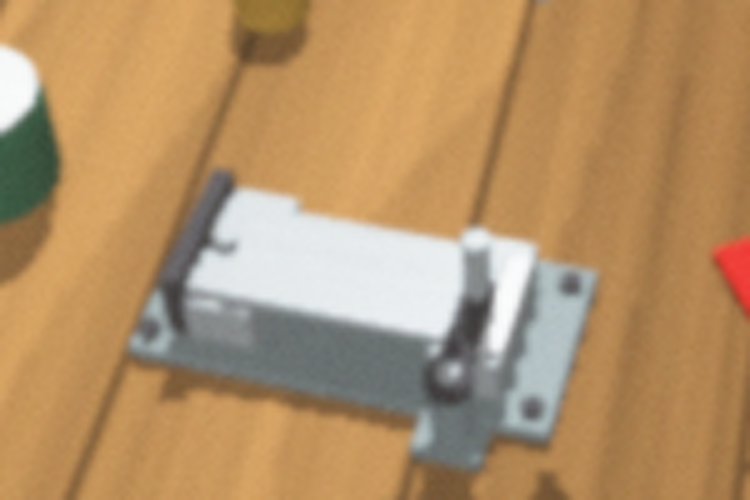

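View pics/t16.png

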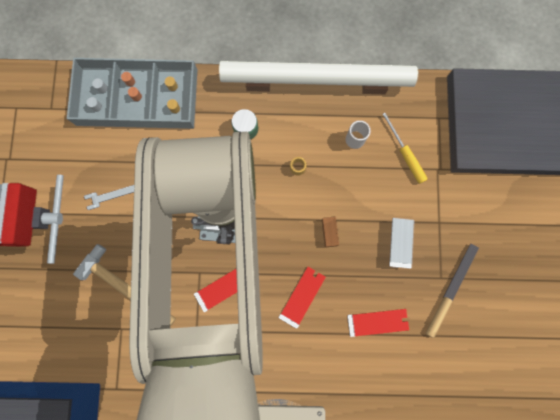

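Run:
```python
from fit import *
s=read_state()
a=lambda q:((q[0]+.5)/3-.5+170,(q[1]+.5)/3-.5+60)
piv=wunproj(s,[a((328,58))],52)[0,:2];g=wunproj(s,[a((325,228))],80)[0,:2]
jo=[((-95,45,8),a((202,98))),((-95,-45,8),a((202,374))),((95,-45,8),a((756,390))),((-70,-33,32),a((272,357))),((-40,-33,32),a((375,357))),((70,33,44),a((752,160))),((70,-33,44),a((734,370)))]
p,r=fit(jo,[579,149,-.07],lambda X:wproj(s,X));print(p,r.tolist())
print(piv,g,'len',np.hypot(*(g-piv)),'theta',np.arctan2(*(piv-g)[::-1])+.072)
bo=[((-70,25,36),a((272,145))),((-70,-25,36),a((271,322))),((56,4.25,37),a((699,240))),((56,-4.25,37),a((697,267)))]
q,r=fit(bo,[579,149,-.07],lambda X:wproj(s,X));print(q,r.tolist())
d=q[:2]-p[:2];c,n=np.cos(-.072),np.sin(-.072);print('blade in jig',c*d[0]+n*d[1],-n*d[0]+c*d[1],q[2]-p[2])
```

```text
[ 5.78309416e+02  1.50253583e+02 -6.69324590e-02] [[-1.2, -0.6], [-1.0, 1.3], [1.4, 0.3], [-0.2, -0.5], [-0.6, 0.1], [1.3, -1.5], [1.7, 2.0]]
[527.33954066 205.53300143] [524.61097349 161.15961973] len 44.457193823387676 theta 1.5813825737453011
[ 5.78448457e+02  1.52910436e+02 -7.23665535e-02] [[0.2, 0.6], [-0.3, -0.5], [0.1, -0.3], [0.1, 0.2]]
blade in jig -0.05244818172875221 2.659971967043031 -0.0054340945299447135
```

All good: the blade fit puts it at jig x ≈ -0.05, y ≈ 2.7, and the keeper reads about 1.57. The robot is clear.

```bash
python3 -c "
from station import *
print(hand_in())"
```

```text
the job is handed in; nothing more can be done
None
```

The blade is in the jig and locked. I took the notched steel blade off its block and slid the notch over the pin, which I found at about jig y = +2.7. I eased it against the end stop with about 7 N, let go, then swung the keeper to its hard stop and released it. The job was handed in at about 19 s.

Last checks, from the final pictures:
- **Blade position:** the fit puts its centre at jig x ≈ -0.1, y ≈ 2.7, with its angle within 0.01 rad of the jig's. The pin is inside the notch and the end is at the stop. The jig corners in that last fit were off by up to about 2 px, so these figures are good to about 2 mm. The stop force and the close-up before release also show it home.
- **Blade lying flat:** the side view shows it flat on both rests.
- **Keeper:** the camera gives about 1.58 rad, and it was pushed to its hard stop with about 10 N.
- **Forces:** no reading at the end of a move was above about 11 N on any axis. Force was read only at the end of each move, not continuously.
- **Clearance and other things:** the gripper was about 170 mm above the bench, touching nothing. In the last pictures the other things appear where they were, though the arm hid part of the top view.

No check failed. The top and side cameras disagreed on the jig's position by about 4 mm, so I used the wrist camera for the final alignment.

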